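# Seat the stamping plate in its board and lock it

## Task

Slide the aluminium stamping plate along the wooden board, between the white guide strips, until it drops into its pocket; then press its raised end down until the plate lies flush with the board all over, and swing the brass keeper by its black knob right across over the plate to lock it. Leave everything else on the bench where it is.

Things in the scene. Friction and masses are not known exactly. Their poses are not given: they have to be found in the camera images.
- board: Wooden stamping board fixed to the bench, 300 x 130 mm, top face at z = 28 mm in its frame; position and yaw vary. Origin at bench level; it spans x -155 to +145 mm, y -65 to +65 mm. x runs along the board from the open apron end (where the plate starts) to the pocket end; z up. A brass stop 8 mm high crosses the far end from x = +131 mm on.
- guides (a point): Mid-point between the mouths of the two slippery white plastic guide strips (board frame x = 10, y = 0, z = 28 mm), axes as the board's. The strips are 4 mm wide and 4 mm high, inner faces at y = +-38 mm, straight from here along the pocket's sides to its far end; from here back towards the apron they flare over 35 mm to y = +-49 mm, a funnel for the plate.
- pocket (a point): Centre of the pocket's mouth, level with the board's top (board frame x = 78, y = 0, z = 28 mm), axes as the board's. The pocket is a dark-floored recess 104 mm long (board x = +26 to +130 mm), 76 mm wide, 18 mm deep. The centre of the plate's upper face comes here, within the loose fit, when it is seated.
- plate_top (a point): Loose plate: aluminium block 100 (its x) x 70 x 18 mm, 0.25 to 0.5 kg, dark frame line on top; point: centre of its upper face, z up. Starts flat on the apron, up to 7 mm off the middle line, up to 0.1 rad askew, nose 36 to 60 mm short of point guides. Pushed along, it tips nose-down into the pocket (rear rises up to 18 mm), then its rear falls on the lift bar and stays 8 to 10 mm proud.
- lift_bar (a joint): Red lift bar 12 x 44 mm, across the near end of the pocket's floor (board x = 31 to 43, y = -22 to +22 mm); it keeps the plate's rear end raised. Value in m: 0 = fully up (10 mm over the floor), 0.010 = level with the floor. No spring: it slides down stiffly under about 9 N (less the plate's weight on it) and stays where it is pushed.
- keeper (a joint): Brass keeper, flat arm 46 x 12 mm turning level about point keeper_pivot. Value in rad, counter-clockwise from above; the arm points (value - 0.35) rad from the board's +x. Starts open, 0 to 0.3; 1.92 = along the board's +y, right across the plate (stop at 1.95). Arm 5 to 10 mm over the board's top: it passes over a flush plate only. Turns with about 1.3 N at the knob, stays where left.
- keeper_pivot (a point): The keeper's pivot at the height of the board's top (board frame x = 35, y = -50, z = 28 mm).
- keeper_knob (a point): Top centre of the keeper's upright black knob: a cylinder 14 mm across, 40 mm from the pivot, its top about 34 mm over the board's top, free for 24 mm down to the arm's top.
- shears: Shears with orange handles lying on the bench right of the board, 199 mm long, 9 mm high; a bystander. Origin near the middle.
- masking_roll: Roll of masking tape 94 mm across, 25 mm high, lying left of the thread box; a bystander.
- edge_beveler: Edge beveler, a hand tool 140 mm long with a dark wooden handle, lying on the bench far right; a bystander.
- beeswax: Yellow block of beeswax 36 x 58 x 20 mm, behind and right of the board; a bystander.
- pencil: Red pencil 142 mm long on the bench near the front edge, right of the board's apron end; a bystander.

How it is judged:
By the outcome, as a careful person would: the job done as asked, in the order asked, and still so for the second after the job is handed in, with the robot touching nothing.
It also fails if it takes over 64 s, if anything falls off the work surface, if the arm or the gripper's body presses on something with over 40 N, if the wrist force passes 120 N, or if a joint passes its speed limit or range.

## Robot

A 7-joint arm with a two-finger parallel gripper is mounted at the origin on a cart in front of the work surface, level with it; the furniture and walls round the work are solid. World frame = base frame: x ahead of the robot, y to its left, z up, the work surface at z = 0. Lengths are in m, angles in rad, forces in N, time in s.
With the tool pointing down it reaches from about 0.425 to 0.975 m from the base axis. Payload 16.7 kg.
Tool frame: the origin (TCP) lies where the fingers leave the gripper's body, on its centre line; the fingertips stand 73 mm ahead of it and the grasp point (between the pads) lies 54 mm ahead of it (ctrl.tcp_to_tips is the distance from the TCP to the fingertips, in m); y points along the fingers, z is the direction in which the jaws open and shut, and the axes are right-handed (so a half turn about y gives the same grasp; the last joint's range is limited). The gripper opens to 85 mm and grips with 20 to 120 N. Pads are 22 mm wide; open, the fingers measure 114 mm over their backs; the gripper's body (76 mm by 85 mm) begins 54 mm behind the grasp point. The pads swing forward as they close: fully open they stand 13 mm farther back than shut.
Start: joints at [1.054, 0.426, 0.074, 1.606, -0.034, 1.111, -0.067], TCP at [0.243, -0.63, 0.304] pointing down, gripper open.
Joint ranges: [-2.85, 2.85], [-0.5, 2.14], [-1.23, 1.37], [0.21, 2.46], [-1.02, 4.16], [0.16, 2.05], [-2.73, 2.73]. Speed limits (rad/s): [1.89, 1.89, 2.39, 2.39, 3.01, 3.01, 3.01].

## Interface

Orientations are given as a rotation vector (axis times angle).
In Python, from bench import ctrl, grab_frame, ticket gives the robot as it stands. The module is installed in compiled form; this text tells all that it offers.
- The arm moves only by the shell command python3 -m handwheel 'ROWS' [FORCE]. ROWS is a JSON object of lists of equal length, an entry for each row: "claw": the opening, from -1 (shut) to 1 (fully open); "travel": the shift along the world's x, y, z in cm, a list of three; "yaw": the turn about the world's z in degrees. In form: {"claw": [claw, ...], "travel": [[tx, ty, tz], ...], "yaw": [yaw, ...]}. A call has 1 to 20 rows; each row shifts and turns the pose as measured when the row begins; what a row does not reach is not made up. A row lasts 1/10 s, in which the tool goes at most 50 mm and 8.59 degrees, less where a joint would pass 70% of its speed; a pose out of reach is approached as far as the arm can. A call with a gripper value outside its range is refused whole. The fingers move at their own pace and stop on an object; FORCE is the grip in N (left out, the last holds). Time passes only in rows, so rows that do not move let the fingers close. It gives the time, the measured TCP pose, the force and the opening at its end, in the units of the state.
- ctrl.state(): the state, without advancing time (a new reading comes with each control period).
- grab_frame(name): name is "scene" or "top" or "wrist"; returns a dict with "frame" (420x560x3 uint8, blue, green, red), "camera_matrix" (3x3 intrinsics, pixels), "rvec" (rotation vector, rad) and "tvec" (3), from world to camera coordinates, as OpenCV has them. Camera axes: x right, y down, z forward; pixel columns grow to the right and rows downward; lengths in m; the calibration is good to about 2 mm. A picture is of the moment at which its call begins. There is no depth.
- ticket.finish_job(): hands the job in, once; it reports no verdict.
The state is a dict: "t": time; "joint_positions": joint angles; "qvel": joint speeds; "joint_torque": joint torques, N m; "position": TCP position; "tool_rot": TCP orientation; "wrist_force": force on the tool from outside, world axes, zero at the start; "wrist_torque": the same for the moment, N m; "gripper_width": finger opening in m.
Only numpy, scipy, OpenCV 4.12 (cv2) and the standard library are available. Lean on these libraries where they do the work, as an engineer would, in place of code of your own. Each camera call takes 0.05 s, during which the arm holds its last target.

## Working session

There is one attempt and no reset: what is moved stays moved. The work goes in short steps, Python scripts to look and compute and a shell command to move; the robot and the scene stay as the last step left them, time stands still between calls to the robot, and variables do not carry over. Pictures are saved under pics/ and viewed, and the job is handed in when it is done.

```bash
mkdir -p pics
python3 - <<'E'
from bench import ctrl, grab_frame
import cv2
s=ctrl.state()
print({k:(v if not hasattr(v,'round') else v) for k,v in s.items()}, ctrl.tcp_to_tips)
for n in("scene","top"):
    f=grab_frame(n); cv2.imwrite(f"pics/{n}0.png",f["frame"]); print(n,f["camera_matrix"],f["rvec"],f["tvec"])
E
```

```text
{'t': 0.0, 'joint_positions': array([ 1.0534821 ,  0.42673313,  0.07386171,  1.60663063, -0.03408735,
        1.1107812 , -0.0670991 ]), 'qvel': array([-0.00028349, -0.00059929,  0.00133545, -0.00038074, -0.00033369,
       -0.00018968, -0.00045117]), 'joint_torque': array([-7.02777888e-04, -9.49833655e+01,  3.76017585e+00, -4.63500595e+01,
        1.91643799e-02,  1.05772913e-02, -1.73102518e-05]), 'position': array([ 0.24256853, -0.62956551,  0.30319968]), 'tool_rot': array([-0.37620692,  2.0220935 , -2.01953296]), 'wrist_force': array([-0.37674921,  0.13147253, -0.14558503]), 'wrist_torque': array([ 0.00531026, -0.0099906 , -0.00694921]), 'gripper_width': 0.08548912274221754} 0.0726
scene [[497.15339077   0.         279.21493239]
 [  0.         497.15339077 200.11100514]
 [  0.           0.           1.        ]] [ 1.91166164 -0.89551697  0.51625599] [-0.48284713  0.18680557  1.15150779]
top [[412.25476275   0.         283.22949519]
 [  0.         412.25476275 216.41442966]
 [  0.           0.           1.        ]] [ 2.20068984 -2.18156267  0.08176425] [-0.22193187  0.51611678  1.15453705]
```

View pics/scene0.png

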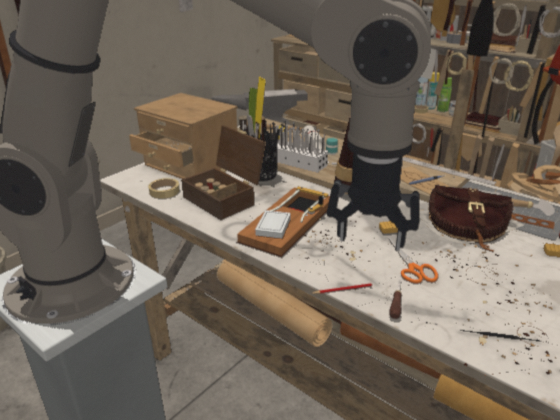

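View pics/top0.png

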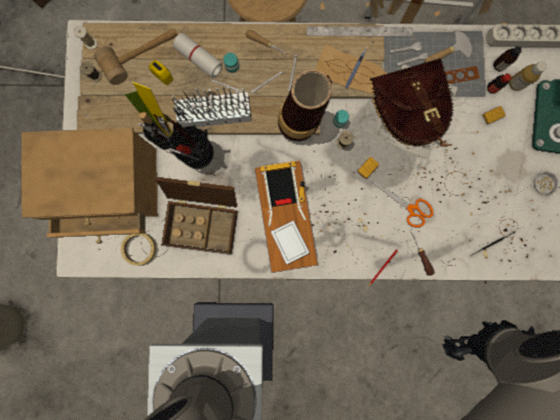

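The top view shows the board at about (285,215), with the apron end toward the robot and the pocket and keeper at the far end. I'll enlarge it.

```bash
cat > h.py <<'E'
import cv2,numpy as np
from bench import ctrl,grab_frame
def pix2w(f,uv,z):
    R=cv2.Rodrigues(np.array(f["rvec"],float))[0];t=np.array(f["tvec"],float).ravel()
    uv=np.array(uv,float).reshape(-1,2)
    n=cv2.undistortPoints(uv.reshape(-1,1,2),f["camera_matrix"],None).reshape(-1,2)
    d=np.c_[n,np.ones(len(n))]@R; c=-R.T@t
    return c+d*((z-c[2])/d[:,2])[:,None]
def w2pix(f,P):
    return cv2.projectPoints(np.array(P,float).reshape(-1,1,3),np.array(f["rvec"],float),np.array(f["tvec"],float),f["camera_matrix"],None)[0].reshape(-1,2)
def crop(f,x0,y0,x1,y1,k,name):
    cv2.imwrite(name,cv2.resize(f["frame"][y0:y1,x0:x1],None,fx=k,fy=k,interpolation=cv2.INTER_CUBIC))
E
python3 - <<'E'
from h import *
f=grab_frame("top"); crop(f,245,155,330,280,5,"pics/topc.png"); import pickle; pickle.dump(f,open("top0.pkl","wb"))
f=grab_frame("scene"); crop(f,230,175,340,260,7,"pics/scc.png"); pickle.dump(f,open("sc0.pkl","wb"))
E
```

```text
(no output)
```

View pics/topc.png

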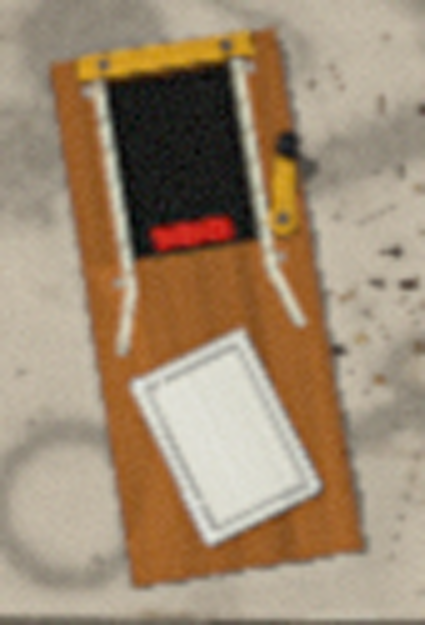

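View pics/scc.png

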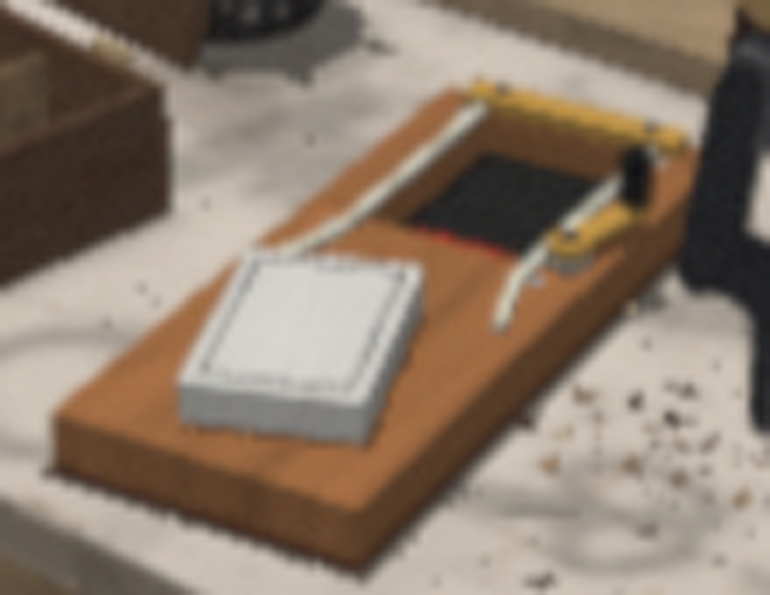

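```bash
cat > fit.py <<'E'
from h import *
import pickle
from scipy.optimize import least_squares
f=pickle.load(open("top0.pkl","rb"))
def c(l,x0=245,y0=155,k=5): return np.array([[x0+(x+.5)/k-.5,y0+(y+.5)/k-.5] for x,y in l])
# board corners + pocket corners + pivot, board frame mm
P=np.array([[145,65],[145,-65],[-155,-65],[-155,65],[26,38],[26,-38],[35,-50]])/1e3
uv=c([(52,65),(273,30),(366,548),(135,584),(133,257),(257,240),(283,218)])
z=np.array([28]*6+[38])/1e3
W=np.array([pix2w(f,u,h)[0,:2] for u,h in zip(uv,z)])
def T(p,P): 
    co,s=np.cos(p[2]),np.sin(p[2]); return P@np.array([[co,s],[-s,co]])+p[:2]
r=least_squares(lambda p:(T(p,P)-W).ravel(),[.6,0,0]); print("board",r.x,"res mm",(r.fun.reshape(-1,2)*1e3).round(1).tolist())
Q=np.array([[50,35],[50,-35],[-50,-35],[-50,35]])/1e3
V=pix2w(f,c([(131,381),(245,329),(323,490),(210,546)]),.046)[:,:2]
q=least_squares(lambda p:(T(p,Q)-V).ravel(),[.6,0,0]); print("plate",q.x,(q.fun.reshape(-1,2)*1e3).round(1).tolist())
B=r.x
def inv(p,X): 
    co,s=np.cos(p[2]),np.sin(p[2]); return (X-p[:2])@np.array([[co,-s],[s,co]])
print("plate in board mm",inv(B,q.x[None,:2])*1e3,np.degrees(q.x[2]-B[2]))
k=pix2w(f,c([(287,142)]),.060)[:,:2]; kb=inv(B,k)[0]*1e3; print("knob",k,kb,np.hypot(kb[0]-35,kb[1]+50),np.arctan2(kb[1]+50,kb[0]-35)+.35)
np.save("board.npy",B)
E
python3 fit.py
```

```text
board [ 0.52528975 -0.22352648  0.17362385] res mm [[1.2, 1.5], [2.3, -1.0], [-0.3, 1.0], [-1.7, -0.1], [-2.2, 1.5], [0.6, -3.3], [0.0, 0.5]]
plate [ 0.44582461 -0.23665034  0.45533853] [[-0.6, -0.1], [0.8, -0.0], [-0.3, -0.3], [0.1, 0.4]]
plate in board mm [[-80.53758754   0.80127817]] 16.141062095258704
knob [[ 0.60808176 -0.26810583]] [ 73.84603502 -58.21166148] 39.704481123748835 0.14167693447528257
```

```bash
cat >> h.py <<'E'
def st():
    s=ctrl.state();R=cv2.Rodrigues(np.array(s["tool_rot"]))[0]
    B=np.load("board.npy");c,si=np.cos(B[2]),np.sin(B[2])
    p=np.array(s["position"]);b=np.array([[c,si],[-si,c]])@(p[:2]-B[:2])*1e3
    print("t",round(s["t"],2),"pos",p.round(4),"board mm",b.round(1),"tipz",round(p[2]-ctrl.tcp_to_tips,4),"jawyaw",np.degrees(np.arctan2(R[1,2],R[0,2])).round(2),"ydir",R[:,1].round(3),"F",np.array(s["wrist_force"]).round(1),"w",round(s["gripper_width"],4),"tips",ctrl.tcp_to_tips,"q",np.array(s["joint_positions"]).round(2)); return s
def b2w(x,y): 
    B=np.load("board.npy");c,si=np.cos(B[2]),np.sin(B[2]); return B[:2]+np.array([[c,-si],[si,c]])@np.array([x,y])/1e3
def go(x,y,tipz=None):
    p=np.array(ctrl.state()["position"]);d=b2w(x,y)-p[:2]; print("target",b2w(x,y).round(4),"shift cm",(d*100).round(2), None if tipz is None else round((tipz/1e3-(p[2]-ctrl.tcp_to_tips))*100,2))
E
python3 - <<'E'
from h import *
st(); print(np.degrees(np.load("board.npy")[2])); go(-157,1,100)
import pickle
f=pickle.load(open("sc0.pkl","rb")); im=f["frame"].copy()
im=cv2.resize(im[170:265,225:345],None,fx=6,fy=6)
for pts,z,col in (([[145,65],[145,-65],[-155,-65],[-155,65],[26,38],[26,-38],[130,38],[130,-38]],.028,(0,255,0)),):
    for p in pts:
        u=w2pix(f,[*b2w(*p),z])[0]; cv2.circle(im,(int((u[0]-225+.5)*6),int((u[1]-170+.5)*6)),4,col,-1)
pl=[0.44582461,-0.23665034,0.45533853]
for a,b in ((50,35),(50,-35),(-50,-35),(-50,35)):
    c,s=np.cos(pl[2]),np.sin(pl[2]); u=w2pix(f,[pl[0]+(c*a-s*b)/1e3,pl[1]+(s*a+c*b)/1e3,.046])[0]; cv2.circle(im,(int((u[0]-225+.5)*6),int((u[1]-170+.5)*6)),4,(0,0,255),-1)
cv2.imwrite("pics/chk.png",im)
E
```

```text
t 0.2 pos [ 0.2426 -0.6297  0.3035] board mm [-348.6 -351.2] tipz 0.2309 jawyaw -68.93 ydir [-0.     0.001 -1.   ] F [ 0.1  0.8 -0.6] w 0.0856 tips 0.0726 q [ 1.05  0.43  0.07  1.61 -0.03  1.11 -0.07]
9.947913644536769
target [ 0.3705 -0.2497] shift cm [12.79 38.  ] -13.09
```

View pics/chk.png

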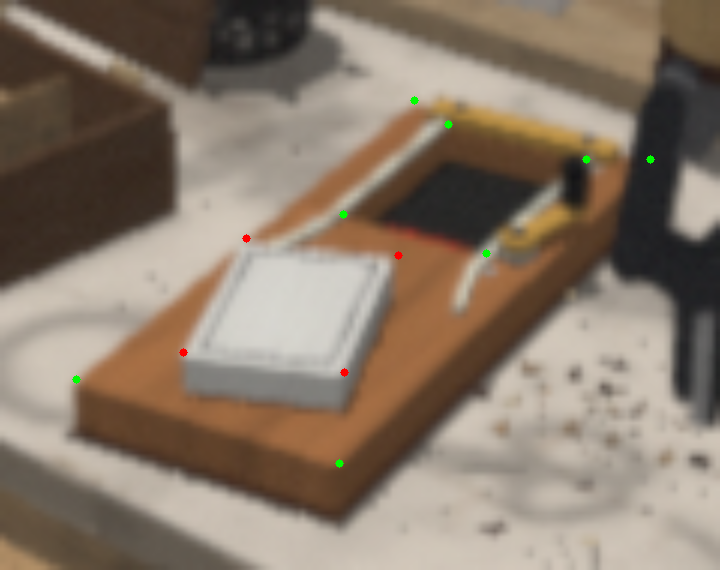

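Both pictures agree to about 3 mm. The plate is about 16° askew, which is more than the task states. I'll push it from behind with two parted fingers, which will also straighten it.

```bash
python3 -m handwheel '{"claw":[-0.25,-0.25,-0.25,-0.25,-0.25,-0.25,-0.25,-0.25,-0.25,-0.25],"travel":[[1.3,3.8,0],[1.3,3.8,0],[1.3,3.8,0],[1.3,3.8,0],[1.3,3.8,0],[1.3,3.8,0],[1.3,3.8,0],[1.3,3.8,0],[1.3,3.8,0],[1.3,3.8,0]],"yaw":[-1.1,-1.1,-1.1,-1.1,-1.1,-1.1,-1.1,-1.1,-1.1,-1.1]}'
python3 - <<'E'
from h import *
st(); go(-157,1,60)
f=grab_frame("wrist"); cv2.imwrite("pics/w1.png",f["frame"])
E
```

```text
t: 1.2
position: [0.3712, -0.2388, 0.3016]
tool_rot: [-0.175, 2.139, -2.139]
wrist_force: [1.3, 0.5, 0.2]
gripper_width: 0.0319
t 1.2 pos [ 0.3712 -0.2388  0.3016] board mm [-154.4   11.5] tipz 0.229 jawyaw -80.79 ydir [-0.002 -0.    -1.   ] F [1.3 0.5 0.2] w 0.0319 tips 0.0726 q [ 0.57  0.05 -0.15  2.1   0.01  1.   -0.99]
target [ 0.3705 -0.2497] shift cm [-0.08 -1.08] -16.9
```

View pics/w1.png

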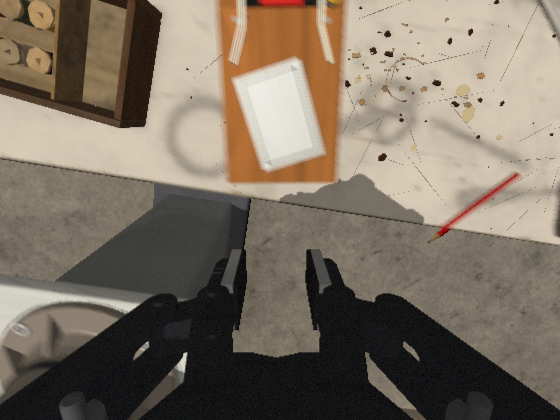

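The wrist view shows the board square with the view. Its near corners are at (230,183) and (336,182), and the plate corners are at (232,77), (298,58), (325,155) and (264,171). I'll use it to check the fit.

Run:
```python
from h import *
f=grab_frame("wrist")
B=np.load("board.npy");c,s=np.cos(B[2]),np.sin(B[2])
inv=lambda W:(W[:,:2]-B[:2])@np.array([[c,-s],[s,c]])*1e3
print("near corners",inv(pix2w(f,[(230,183),(336,182)],.028)).round(1))
print("guide mouths pocket corners",inv(pix2w(f,[(247,6),(319,6)],.028)).round(1))
print("plate",inv(pix2w(f,[(232,77),(298,58),(325,155),(264,171)],.046)).round(1))
crop(f,215,0,355,190,4,"pics/w1c.png")
st()
```

```text
near corners [[-151.6   71.3]
 [-151.5  -55.3]]
guide mouths pocket corners [[ 30.5  43.9]
 [ 29.8 -28.7]]
plate [[ -37.2   60.1]
 [ -20.4   -6.9]
 [-117.1  -37.9]
 [-134.2   29.6]]
t 1.3 pos [ 0.3726 -0.2361  0.3017] board mm [-152.6   14. ] tipz 0.2291 jawyaw -80.44 ydir [-0.002  0.001 -1.   ] F [-0.9 -1.5  0.5] w 0.0319 tips 0.0726 q [ 0.57  0.05 -0.15  2.1   0.01  1.   -0.99]
```

View pics/w1c.png

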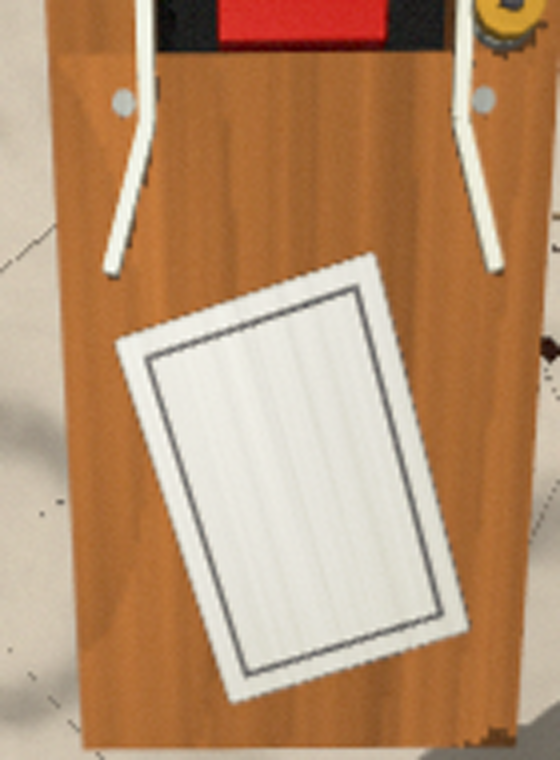

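Run:
```python
from h import *
f=grab_frame("wrist")
crop(f,215,0,355,190,4,"pics/w2c.png")
import pickle; pickle.dump(f,open("w2.pkl","wb"))
R=cv2.Rodrigues(f["rvec"])[0];print("cam",(-R.T@f["tvec"].ravel()).round(4))
st()
```

```text
cam [ 0.4484 -0.2237  0.3715]
t 1.35 pos [ 0.3719 -0.2384  0.3017] board mm [-153.7   11.8] tipz 0.2291 jawyaw -80.51 ydir [-0.002  0.    -1.   ] F [-1.2 -0.6  0.7] w 0.0315 tips 0.0726 q [ 0.57  0.05 -0.15  2.1   0.01  1.   -0.99]
```

View pics/w2c.png

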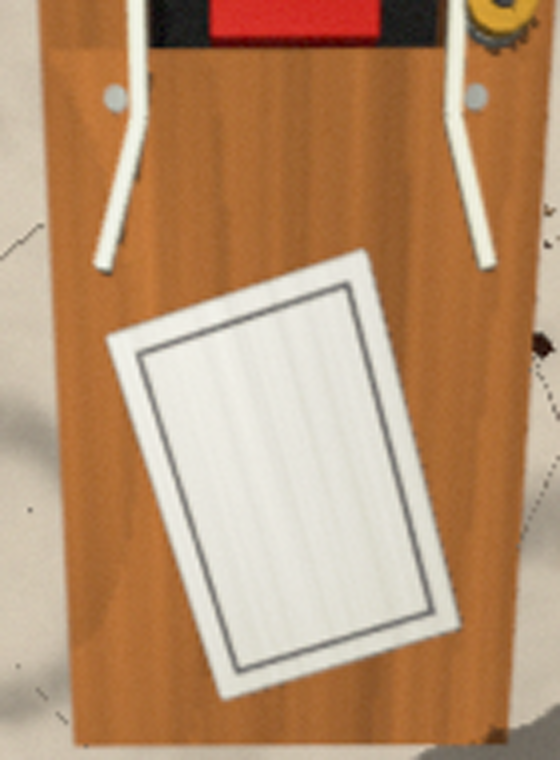

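Run:
```python
from h import *
import pickle
f=pickle.load(open("w2.pkl","rb"))
c=lambda l:np.array([[215+(x+.5)/4-.5,(y+.5)/4-.5] for x,y in l])
B=np.load("board.npy");co,s=np.cos(B[2]),np.sin(B[2])
inv=lambda W:((W[:,:2]-B[:2])@np.array([[co,-s],[s,co]])*1e3).round(1)
print(inv(pix2w(f,c([(75,745),(510,743)]),.028)), "want -155,±65")
print(inv(pix2w(f,c([(147,118),(447,115)]),.032)), "want 10,±38")
print(inv(pix2w(f,c([(150,48),(444,47)]),.028)), "want 26")
print(inv(pix2w(f,c([(107,338),(365,250),(460,628),(222,700)]),.046)))
```

```text
[[-156.5   64.6]
 [-156.8  -65.7]] want -155,±65
[[  7.6  37.4]
 [  7.7 -38.8]] want 10,±38
[[ 24.2  36.5]
 [ 23.9 -38. ]] want 26
[[ -45.4   48.3]
 [ -25.4  -17.4]
 [-120.   -45.8]
 [-139.6   20. ]]
```

```bash
python3 -m handwheel '{"claw":[-0.25,-0.25,-0.25,-0.25,-0.25,-0.25],"travel":[[-0.1,-0.6,-3],[-0.1,-0.6,-3],[0,0,-3],[0,0,-3],[0,0,-3],[0,0,-2]],"yaw":[0.5,0,0,0,0,0]}'
python3 - <<'E'
from h import *
st(); go(-157,1,31)
E
```

```text
t: 1.95
position: [0.3695, -0.2557, 0.1293]
tool_rot: [-0.178, 2.123, -2.136]
wrist_force: [0.8, -0.5, 0.1]
gripper_width: 0.0318
t 1.95 pos [ 0.3695 -0.2557  0.1293] board mm [-159.    -4.8] tipz 0.0567 jawyaw -80.2 ydir [ 0.005 -0.006 -1.   ] F [ 0.8 -0.5  0.1] w 0.0318 tips 0.0726 q [ 0.57  0.32 -0.13  2.24  0.08  0.58 -1.01]
target [ 0.3705 -0.2497] shift cm [0.1 0.6] -2.57
```

```bash
python3 -m handwheel '{"claw":[-0.25,-0.25,-0.25,-0.25],"travel":[[0,0.5,-1],[0,0,-1],[0,0,-0.5],[0,0,0]],"yaw":[0.1,0,0,0]}'
python3 - <<'E'
from h import *
st(); go(-157,1,31)
f=grab_frame("wrist"); cv2.imwrite("pics/w3.png",f["frame"]);st()
E
```

```text
t: 2.35
position: [0.3682, -0.2517, 0.1014]
tool_rot: [-0.181, 2.126, -2.137]
wrist_force: [1.2, -0.5, -0.6]
gripper_width: 0.032
t 2.35 pos [ 0.3682 -0.2517  0.1014] board mm [-159.6   -0.6] tipz 0.0288 jawyaw -80.21 ydir [ 0.002 -0.005 -1.   ] F [ 1.2 -0.5 -0.6] w 0.032 tips 0.0726 q [ 0.55  0.37 -0.12  2.26  0.1   0.51 -1.04]
target [ 0.3705 -0.2497] shift cm [0.22 0.2 ] 0.22
t 2.4 pos [ 0.3684 -0.2518  0.1017] board mm [-159.4   -0.7] tipz 0.0291 jawyaw -80.21 ydir [ 0.002 -0.005 -1.   ] F [-0.7 -0.   0.7] w 0.032 tips 0.0726 q [ 0.55  0.37 -0.12  2.26  0.1   0.51 -1.04]
```

View pics/w3.png

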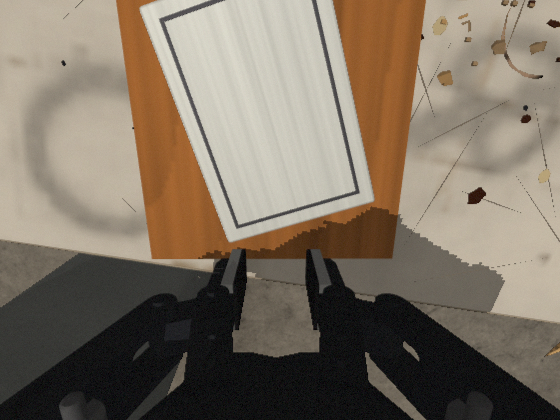

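Fingers stand behind the rear edge; the plate's corner at (230,241) is squarely ahead of the left finger. Push.

```bash
python3 -m handwheel '{"claw":[-0.25,-0.25,-0.25,-0.25,-0.25,-0.25,-0.25,-0.25,-0.25],"travel":[[0.3,0.1,0.3],[0.7,0.12,0],[0.7,0.12,0],[0.7,0.12,0],[0.7,0.12,0],[0.7,0.12,0],[0.7,0.12,0],[0.7,0.12,0],[0,0,0]],"yaw":[0,0,0,0,0,0,0,0,0]}'
python3 - <<'E'
from h import *
f=grab_frame("wrist"); cv2.imwrite("pics/w4.png",f["frame"]);st()
E
```

```text
t: 3.3
position: [0.4264, -0.2416, 0.1071]
tool_rot: [-0.178, 2.122, -2.137]
wrist_force: [0.8, -0.4, -0.2]
gripper_width: 0.032
t 3.35 pos [ 0.4259 -0.2418  0.1071] board mm [-101.    -0.8] tipz 0.0345 jawyaw -80.19 ydir [ 0.005 -0.007 -1.   ] F [ 0.2  0.7 -0.1] w 0.0318 tips 0.0726 q [ 0.48  0.41 -0.12  2.17  0.1   0.56 -1.11]
```

View pics/w4.png

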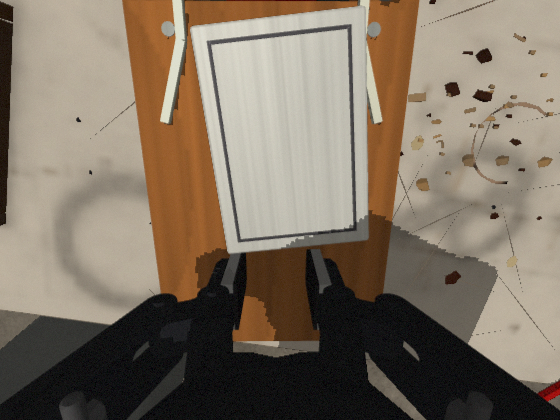

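The plate is down to about 5° of skew, with its nose inside the funnel and its right side near the right strip. I'll keep pushing.

```bash
python3 -m handwheel '{"claw":[-0.25,-0.25,-0.25,-0.25,-0.25,-0.25],"travel":[[0.7,0.12,-0.1],[0.7,0.12,-0.1],[0.7,0.12,0],[0.7,0.12,0],[0.7,0.12,0],[0,0,0]],"yaw":[0,0,0,0,0,0]}'
python3 - <<'E'
from h import *
f=grab_frame("wrist"); cv2.imwrite("pics/w5.png",f["frame"]);st()
E
```

```text
t: 3.95
position: [0.4631, -0.2352, 0.1047]
tool_rot: [-0.179, 2.124, -2.138]
wrist_force: [0.2, 0.5, 0.9]
gripper_width: 0.0319
t 4.0 pos [ 0.4627 -0.2353  0.1047] board mm [-63.6  -0.8] tipz 0.0321 jawyaw -80.23 ydir [ 0.003 -0.006 -1.   ] F [-0.9 -0.6 -0.3] w 0.032 tips 0.0726 q [ 0.44  0.45 -0.12  2.1   0.1   0.59 -1.15]
```

View pics/w5.png

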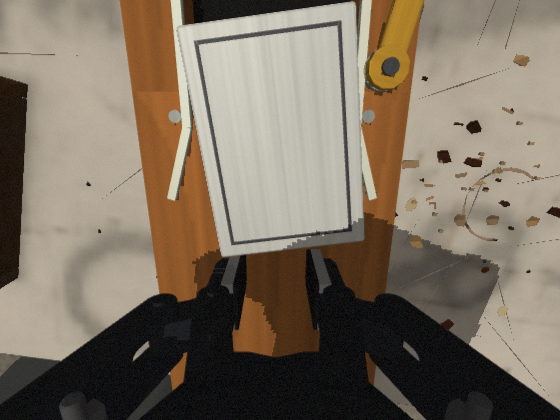

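```bash
python3 -m handwheel '{"claw":[-0.25,-0.25,-0.25,-0.25,-0.25],"travel":[[0.6,0.1,0],[0.6,0.1,0],[0.6,0.1,0],[0.6,0.1,0],[0,0,0]],"yaw":[0,0,0,0,0]}'
python3 - <<'E'
from h import *
f=grab_frame("wrist"); cv2.imwrite("pics/w6.png",f["frame"]);st()
E
```

```text
t: 4.5
position: [0.4884, -0.2309, 0.1046]
tool_rot: [-0.179, 2.125, -2.138]
wrist_force: [0.5, -0.5, -0.5]
gripper_width: 0.032
t 4.55 pos [ 0.488  -0.231   0.1046] board mm [-38.  -1.] tipz 0.032 jawyaw -80.26 ydir [ 0.003 -0.006 -1.   ] F [-0.  -0.4  0.1] w 0.0321 tips 0.0726 q [ 0.41  0.48 -0.12  2.05  0.1   0.61 -1.17]
```

View pics/w6.png

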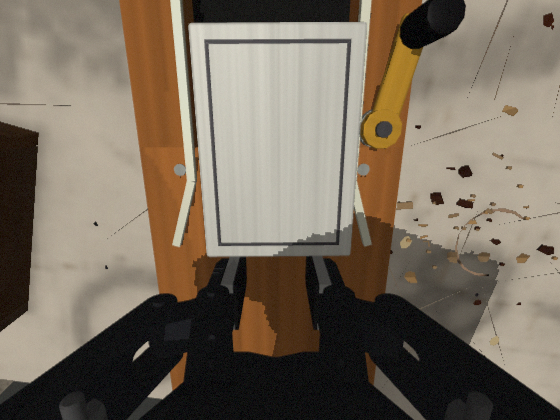

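Now it is square and between the strips. I'll push on through the tip-in.

```bash
python3 -m handwheel '{"claw":[-0.25,-0.25,-0.25,-0.25,-0.25,-0.25,-0.25,-0.25],"travel":[[0.6,0.1,0],[0.6,0.1,0],[0.6,0.1,0],[0.6,0.1,0],[0.6,0.1,0],[0.6,0.1,0],[0.6,0.1,0],[0,0,0]],"yaw":[0,0,0,0,0,0,0,0]}'
python3 - <<'E'
from h import *
f=grab_frame("wrist"); cv2.imwrite("pics/w7.png",f["frame"]);st()
f=grab_frame("scene"); crop(f,230,170,345,260,6,"pics/s7.png")
E
```

```text
t: 5.35
position: [0.534, -0.2236, 0.1046]
tool_rot: [-0.179, 2.125, -2.139]
wrist_force: [-0.7, 0.5, -0.1]
gripper_width: 0.0321
t 5.4 pos [ 0.5335 -0.2237  0.1046] board mm [ 8.1 -1.6] tipz 0.032 jawyaw -80.29 ydir [ 0.003 -0.006 -1.   ] F [-0.2  0.1 -0.6] w 0.032 tips 0.0726 q [ 0.37  0.52 -0.11  1.97  0.1   0.65 -1.21]
```

View pics/w7.png

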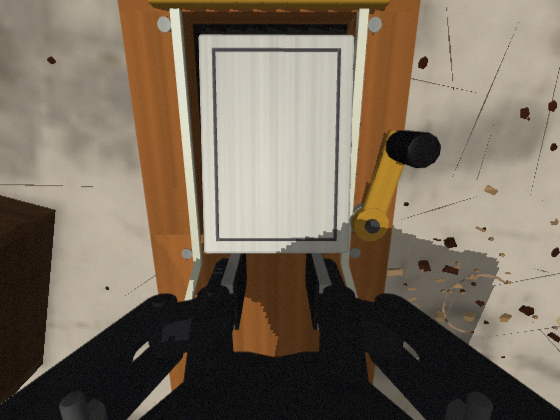

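View pics/s7.png

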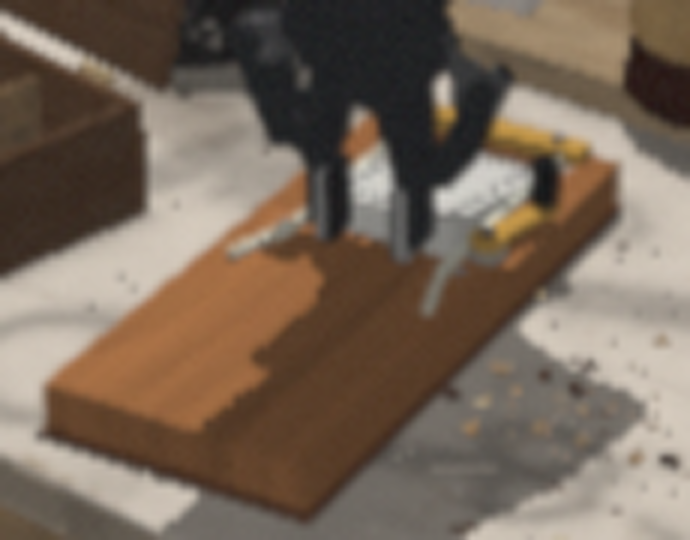

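Tipped nose-down, with about 7–10 mm to go. I'll push on gently.

```bash
python3 -m handwheel '{"claw":[-0.25,-0.25,-0.25,-0.25],"travel":[[0.4,0.07,0],[0.4,0.07,0],[0.3,0.05,0],[0,0,0]],"yaw":[0,0,0,0]}'
python3 - <<'E'
from h import *
f=grab_frame("wrist"); cv2.imwrite("pics/w8.png",f["frame"]);st()
E
```

```text
t: 5.85
position: [0.5433, -0.2225, 0.1043]
tool_rot: [-0.181, 2.127, -2.141]
wrist_force: [-3.2, -0.4, 2.3]
gripper_width: 0.0319
t 5.9 pos [ 0.5433 -0.2224  0.1043] board mm [17.9 -2. ] tipz 0.0317 jawyaw -80.36 ydir [-0.    -0.006 -1.   ] F [-4.1 -1.3  1. ] w 0.0322 tips 0.0726 q [ 0.36  0.53 -0.11  1.95  0.1   0.66 -1.22]
```

View pics/w8.png

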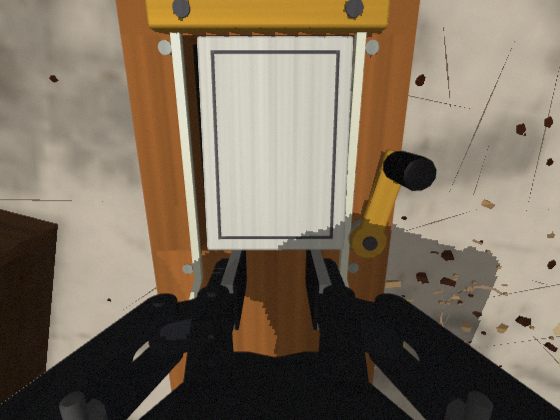

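About 4 N of resistance: the nose is at the far wall. I'll back off, raise and look.

```bash
python3 -m handwheel '{"claw":[-0.25,-0.25,-1,-1,-1,-1],"travel":[[-1,-0.17,0],[-0.5,-0.1,1],[0,0,3],[0,0,3],[0,0,2],[0,0,0]],"yaw":[0,0,0,0,0,0]}'
python3 - <<'E'
from h import *
f=grab_frame("wrist"); cv2.imwrite("pics/w9.png",f["frame"])
import pickle; pickle.dump(f,open("w9.pkl","wb"));st(); go(38,0,50)
f=grab_frame("scene"); crop(f,250,175,345,250,8,"pics/s9.png")
E
```

```text
t: 6.5
position: [0.5257, -0.2254, 0.2001]
tool_rot: [-0.178, 2.126, -2.14]
wrist_force: [-0.0, -0.4, 0.0]
gripper_width: 0.0001
t 6.55 pos [ 0.5253 -0.2253  0.199 ] board mm [-0.3 -1.8] tipz 0.1264 jawyaw -80.39 ydir [ 0.001 -0.006 -1.   ] F [ 0.5 -0.5  0. ] w 0.0 tips 0.0726 q [ 0.39  0.38 -0.13  1.93  0.07  0.83 -1.18]
target [ 0.5627 -0.217 ] shift cm [3.74 0.84] -7.64
```

View pics/w9.png

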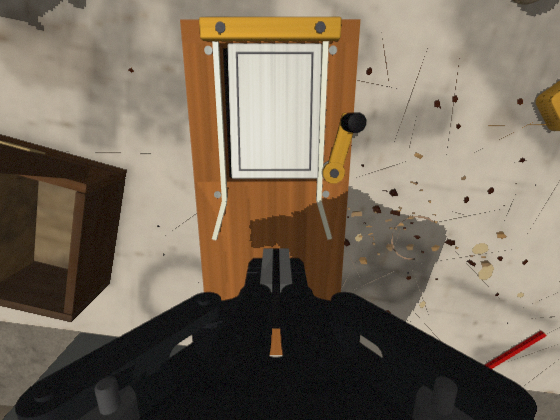

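View pics/s9.png

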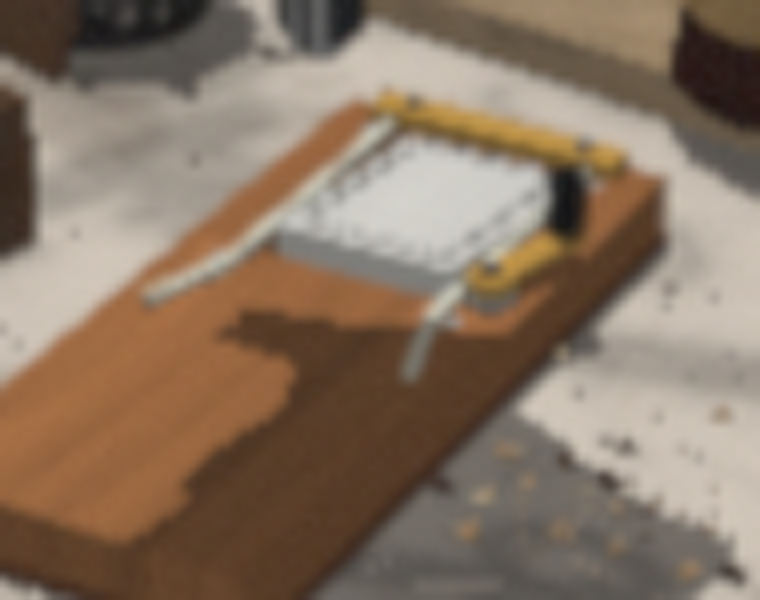

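The plate is in the pocket with its rear proud. Next I'll move above its rear end and press with shut fingers.

```bash
python3 -m handwheel '{"claw":[-1,-1,-1,-1,-1],"travel":[[1.9,0.4,0],[1.9,0.4,-1],[0.2,0.1,-3],[0,0,-3],[0,0,0]],"yaw":[0.2,0,0,0,0]}' 60
python3 - <<'E'
from h import *
st(); go(39,-1,38)
E
```

```text
t: 7.1
position: [0.564, -0.2155, 0.1232]
tool_rot: [-0.186, 2.129, -2.138]
wrist_force: [0.2, 0.3, 1.0]
gripper_width: 0.0001
t 7.1 pos [ 0.564  -0.2155  0.1232] board mm [39.6  1.2] tipz 0.0506 jawyaw -80.2 ydir [-0.003 -0.005 -1.   ] F [0.2 0.3 1. ] w 0.0001 tips 0.0726 q [ 0.35  0.53 -0.12  1.9   0.1   0.72 -1.23]
target [ 0.5639 -0.2178] shift cm [-0.02 -0.23] -1.26
```

```bash
python3 -m handwheel '{"claw":[-1,-1,-1,-1],"travel":[[0,-0.2,-0.6],[0,0,-0.5],[0,0,-0.3],[0,0,-0.3]],"yaw":[0,0,0,0]}'
python3 - <<'E'
from h import *
st()
E
```

```text
t: 7.5
position: [0.5638, -0.218, 0.1075]
tool_rot: [-0.186, 2.129, -2.139]
wrist_force: [-4.9, 0.7, 7.4]
gripper_width: -0.0
t 7.5 pos [ 0.5638 -0.218   0.1075] board mm [38.9 -1.3] tipz 0.0349 jawyaw -80.24 ydir [-0.003 -0.005 -1.   ] F [-4.9  0.7  7.4] w -0.0 tips 0.0726 q [ 0.35  0.55 -0.12  1.9   0.1   0.7  -1.23]
```

Contact at z≈35 mm (7.4 N). I'll press on in small rows.

```bash
python3 -m handwheel '{"claw":[-1,-1,-1,-1],"travel":[[0,0,-0.3],[0,0,-0.3],[0,0,-0.3],[0,0,-0.3]],"yaw":[0,0,0,0]}'
python3 - <<'E'
from h import *
st()
E
```

```text
t: 7.9
position: [0.5634, -0.2185, 0.1004]
tool_rot: [-0.183, 2.128, -2.14]
wrist_force: [-21.2, 8.9, 62.2]
gripper_width: -0.0001
t 7.9 pos [ 0.5634 -0.2185  0.1004] board mm [38.4 -1.7] tipz 0.0278 jawyaw -80.32 ydir [-0.002 -0.006 -1.   ] F [-21.2   8.9  62.2] w -0.0001 tips 0.0726 q [ 0.35  0.56 -0.11  1.91  0.11  0.68 -1.23]
```

It is hard against the floor at tip z = 27.8 mm. I'll lift off and look.

```bash
python3 -m handwheel '{"claw":[-1,-1,-1,-0.3,-0.3,-0.3],"travel":[[0,0,0.5],[-1,0,2],[-3,-1.5,3],[-2,-1.5,3],[0,0,0],[0,0,0]],"yaw":[0,0,0,0,0,0]}'
python3 - <<'E'
from h import *
st()
f=grab_frame("wrist"); cv2.imwrite("pics/w10.png",f["frame"])
import pickle; pickle.dump(f,open("w10.pkl","wb"));
f=grab_frame("scene"); crop(f,250,175,345,250,8,"pics/s10.png")
E
```

```text
t: 8.5
position: [0.5025, -0.2497, 0.1934]
tool_rot: [-0.176, 2.122, -2.141]
wrist_force: [0.1, -0.1, -1.0]
gripper_width: 0.0299
t 8.5 pos [ 0.5025 -0.2497  0.1934] board mm [-26.9 -21.9] tipz 0.1208 jawyaw -80.31 ydir [ 0.005 -0.008 -1.   ] F [ 0.1 -0.1 -1. ] w 0.0299 tips 0.0726 q [ 0.45  0.37 -0.13  1.96  0.07  0.81 -1.12]
```

View pics/w10.png

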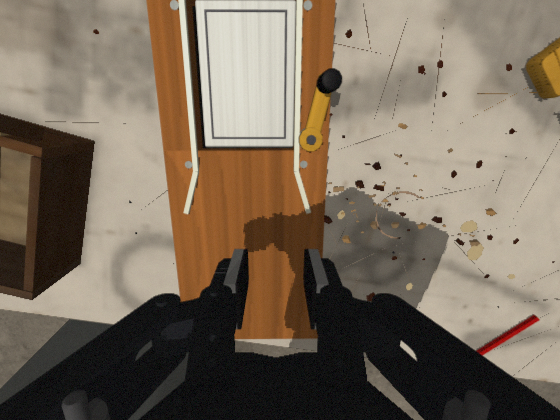

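View pics/s10.png

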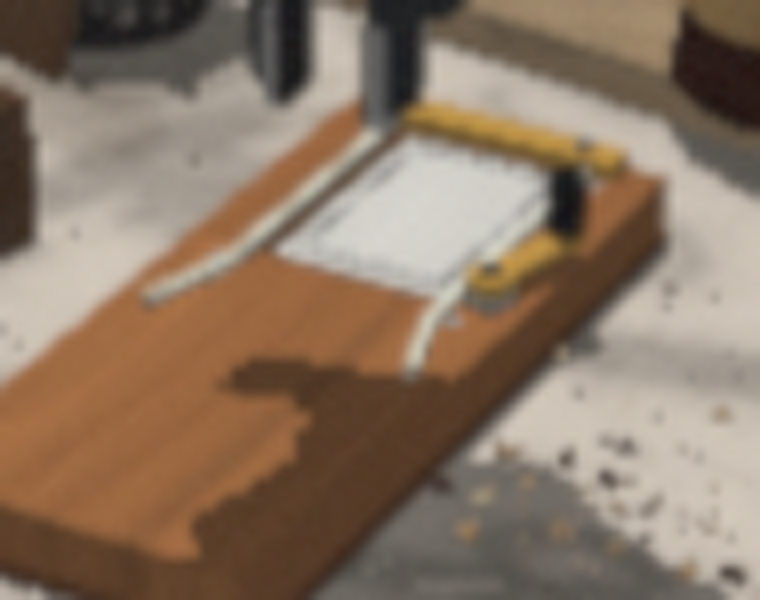

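The plate is flush: no rear face shows in the scene view. Next the knob, whose top is at about (330,80) in the wrist view.

Run:
```python
from h import *
import pickle
f=pickle.load(open("w10.pkl","rb"))
B=np.load("board.npy");co,s=np.cos(B[2]),np.sin(B[2])
inv=lambda W:((W[:,:2]-B[:2])@np.array([[co,-s],[s,co]])*1e3).round(1)
print(inv(pix2w(f,[(330.5,80)],.062)),inv(pix2w(f,[(311,140)],.040)))
crop(f,280,50,350,170,5,"pics/w10c.png")
st(); go(74,-59,75)
```

```text
[[ 71.5 -58.7]] [[ 32.7 -50.2]]
t 8.6 pos [ 0.5029 -0.2494  0.1927] board mm [-26.5 -21.6] tipz 0.1201 jawyaw -80.27 ydir [ 0.004 -0.008 -1.   ] F [ 0.7  0.8 -0.5] w 0.0299 tips 0.0726 q [ 0.45  0.37 -0.13  1.96  0.07  0.81 -1.12]
target [ 0.6084 -0.2689] shift cm [10.55 -1.94] -4.51
```

View pics/w10c.png

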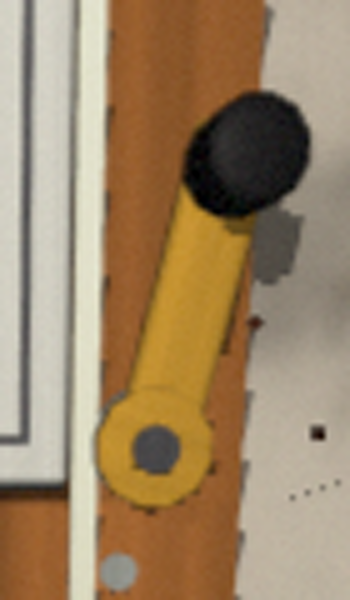

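```bash
python3 -m handwheel '{"claw":[0,0,0,0,0,0],"travel":[[2.6,-0.5,0],[2.6,-0.5,0],[2.6,-0.5,0],[2.6,-0.5,-1],[0,0,-2],[0,0,0]],"yaw":[-4,-4,-4,0,0,0]}' 20
python3 - <<'E'
from h import *
st(); go(73.5,-59,41)
f=grab_frame("wrist"); cv2.imwrite("pics/w11.png",f["frame"])
E
```

```text
t: 9.2
position: [0.6126, -0.2654, 0.1562]
tool_rot: [-0.044, -2.192, 2.204]
wrist_force: [-1.1, 0.2, -0.8]
gripper_width: 0.0427
t 9.2 pos [ 0.6126 -0.2654  0.1562] board mm [ 78.8 -56.3] tipz 0.0836 jawyaw -92.47 ydir [-0.003 -0.005 -1.   ] F [-1.1  0.2 -0.8] w 0.0427 tips 0.0726 q [ 0.36  0.57 -0.07  1.73  0.06  0.85 -1.35]
target [ 0.6079 -0.2689] shift cm [-0.47 -0.35] -4.26
```

View pics/w11.png

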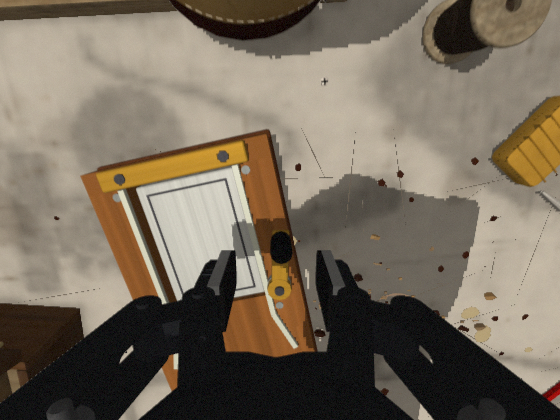

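The knob at (281,247) is centred laterally between the fingers. I'll correct and descend.

```bash
python3 -m handwheel '{"claw":[0,0,0,0,0],"travel":[[-0.5,-0.3,0],[0,0,-1.5],[0,0,-1.5],[0,0,-1.2],[0,0,0]],"yaw":[0.8,0,0,0,0]}'
python3 - <<'E'
from h import *
st(); go(73.5,-59,41)
f=grab_frame("wrist"); cv2.imwrite("pics/w12.png",f["frame"])
E
```

```text
t: 9.75
position: [0.6072, -0.2686, 0.1142]
tool_rot: [-0.03, -2.201, 2.215]
wrist_force: [-0.6, -0.2, -0.1]
gripper_width: 0.0427
t 9.75 pos [ 0.6072 -0.2686  0.1142] board mm [ 72.9 -58.6] tipz 0.0416 jawyaw -91.56 ydir [-0.    -0.006 -1.   ] F [-0.6 -0.2 -0.1] w 0.0427 tips 0.0726 q [ 0.37  0.61 -0.07  1.76  0.07  0.77 -1.34]
target [ 0.6079 -0.2689] shift cm [ 0.07 -0.03] -0.06
```

View pics/w12.png

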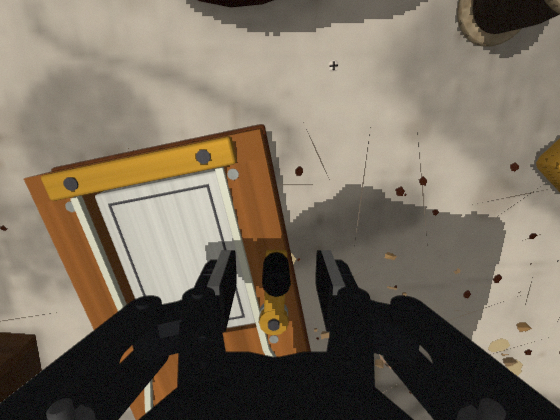

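```bash
python3 -m handwheel '{"claw":[-1,-1,-1,-1,-1],"travel":[[0,0,0],[0,0,0],[0,0,0],[0,0,0],[0,0,0]],"yaw":[0,0,0,0,0]}' 20
python3 - <<'E'
from h import *
s=st()
# arc plan from the current angle about pivot(34.5,-50.3)
B=np.load("board.npy")
p=b2w(34.5,-50.3); q=np.array(s["position"])[:2]; r=q-p; print("r mm",np.hypot(*r)*1e3,"angle world deg",np.degrees(np.arctan2(r[1],r[0])),"end",np.degrees(B[2])+90)
for a in range(-2,103,10):
    x=p+.04*np.array([np.cos(np.radians(a)),np.sin(np.radians(a))]); print(a,(x*100).round(2))
E
```

```text
t: 10.3
position: [0.6077, -0.2689, 0.1157]
tool_rot: [-0.032, -2.201, 2.216]
wrist_force: [0.5, -0.8, -5.5]
gripper_width: 0.0132
t 10.3 pos [ 0.6077 -0.2689  0.1157] board mm [ 73.3 -58.9] tipz 0.0431 jawyaw -91.58 ydir [ 0.001 -0.007 -1.   ] F [ 0.5 -0.8 -5.5] w 0.0132 tips 0.0726 q [ 0.37  0.61 -0.07  1.76  0.07  0.77 -1.34]
r mm 39.799420514130404 angle world deg -2.593617171185959 end 99.94791364453677
-2 [ 60.79 -26.85]
8 [ 60.76 -26.15]
18 [ 60.6  -25.47]
28 [ 60.33 -24.83]
38 [ 59.95 -24.25]
48 [ 59.47 -23.74]
58 [ 58.92 -23.32]
68 [ 58.29 -23.  ]
78 [ 57.63 -22.8 ]
88 [ 56.94 -22.71]
98 [ 56.24 -22.75]
```

```bash
python3 -m handwheel '{"claw":[-1,-1,-1,-1],"travel":[[0,0.56,0],[-0.09,0.55,0],[-0.17,0.53,0],[-0.24,0.5,0]],"yaw":[8,8,8,8]}'
python3 - <<'E'
from h import *
s=st()
p=b2w(34.5,-50.3); q=np.array(s["position"])[:2]; r=q-p; print("r mm",np.hypot(*r)*1e3,"angle",np.degrees(np.arctan2(r[1],r[0])))
E
```

```text
t: 10.7
position: [0.6027, -0.2467, 0.1156]
tool_rot: [-0.534, 1.904, -1.917]
wrist_force: [-2.0, 0.4, -4.6]
gripper_width: 0.0131
t 10.7 pos [ 0.6027 -0.2467  0.1156] board mm [ 72.2 -36.2] tipz 0.043 jawyaw -58.61 ydir [ 0.005 -0.005 -1.   ] F [-2.   0.4 -4.6] w 0.0131 tips 0.0726 q [ 0.45  0.6  -0.22  1.79  0.18  0.77 -0.89]
r mm 40.305217724800094 angle 30.47136597889969
```

```bash
python3 -m handwheel '{"claw":[-1,-1,-1,-1,-1,-1],"travel":[[-0.32,0.46,0],[-0.38,0.41,0],[-0.43,0.35,0],[-0.48,0.29,0],[-0.51,0.22,0],[-0.54,0.15,0]],"yaw":[8,8,8,8,8,8]}'
python3 - <<'E'
from h import *
s=st()
p=b2w(34.5,-50.3); q=np.array(s["position"])[:2]; r=q-p; print("r mm",np.hypot(*r)*1e3,"angle",np.degrees(np.arctan2(r[1],r[0])))
E
```

```text
t: 11.3
position: [0.5746, -0.2261, 0.1157]
tool_rot: [-1.131, 1.314, -1.32]
wrist_force: [-1.7, -1.2, -4.1]
gripper_width: 0.0129
t 11.3 pos [ 0.5746 -0.2261  0.1157] board mm [ 48.1 -11. ] tipz 0.0431 jawyaw -8.54 ydir [ 0.005 -0.    -1.   ] F [-1.7 -1.2 -4.1] w 0.0129 tips 0.0726 q [ 0.61  0.59 -0.44  1.86  0.35  0.77 -0.17]
r mm 41.58510466159492 angle 80.83999726583882
```

```bash
python3 -m handwheel '{"claw":[-1,-1,-1,-1],"travel":[[-0.49,0.02,0],[-0.49,-0.04,0],[-0.4,-0.06,0],[-0.1,0,0]],"yaw":[7,7,6,0]}'
python3 - <<'E'
from h import *
s=st()
p=b2w(34.5,-50.3); q=np.array(s["position"])[:2]; r=q-p; print("r mm",np.hypot(*r)*1e3,"angle",np.degrees(np.arctan2(r[1],r[0])))
f=grab_frame("wrist"); cv2.imwrite("pics/w13.png",f["frame"])
E
```

```text
t: 11.7
position: [0.5582, -0.2262, 0.1157]
tool_rot: [-1.3, 1.045, -1.047]
wrist_force: [3.7, 0.0, -5.2]
gripper_width: 0.0128
t 11.7 pos [ 0.5582 -0.2262  0.1157] board mm [32.  -8.3] tipz 0.0431 jawyaw 12.52 ydir [ 0.004  0.003 -1.   ] F [ 3.7  0.  -5.2] w 0.0128 tips 0.0726 q [ 0.69  0.59 -0.53  1.89  0.41  0.77  0.15]
r mm 42.09816742974884 angle 103.36112632386599
```

View pics/w13.png

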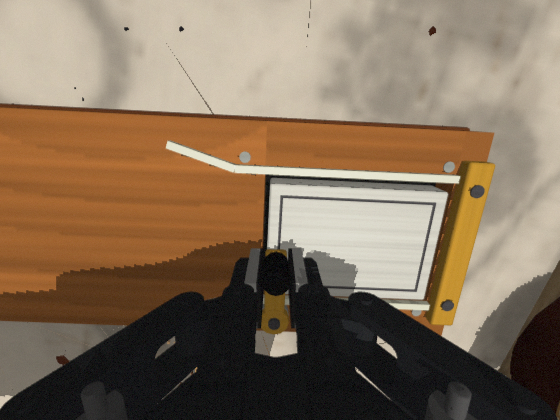

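The arm lies across the plate, with slight resistance at the stop. I'll release and lift.

```bash
python3 -m handwheel '{"claw":[0,0,0,0,0,0,0,0,0],"travel":[[0,0,0],[0,0,0],[0,0,0],[0,0,1],[0,0,2],[0,0,3],[0,-3,3],[-2,-5,2],[-2,-5,0]],"yaw":[0,0,0,0,0,0,0,0,0]}'
python3 - <<'E'
from h import *
st()
f=grab_frame("wrist"); cv2.imwrite("pics/w14.png",f["frame"])
f=grab_frame("scene"); crop(f,250,175,345,250,8,"pics/s14.png")
f=grab_frame("top"); crop(f,245,150,330,280,5,"pics/t14.png"); cv2.imwrite("pics/t14f.png",f["frame"])
E
```

```text
t: 12.65
position: [0.5248, -0.3453, 0.2337]
tool_rot: [-1.296, 1.041, -1.049]
wrist_force: [0.8, -1.0, -0.2]
gripper_width: 0.0429
t 12.65 pos [ 0.5248 -0.3453  0.2337] board mm [ -21.5 -119.8] tipz 0.1611 jawyaw 12.54 ydir [ 0.009  0.003 -1.   ] F [ 0.8 -1.  -0.2] w 0.0429 tips 0.0726 q [ 0.92  0.48 -0.57  1.76  0.29  0.99  0.45]
```

View pics/s14.png

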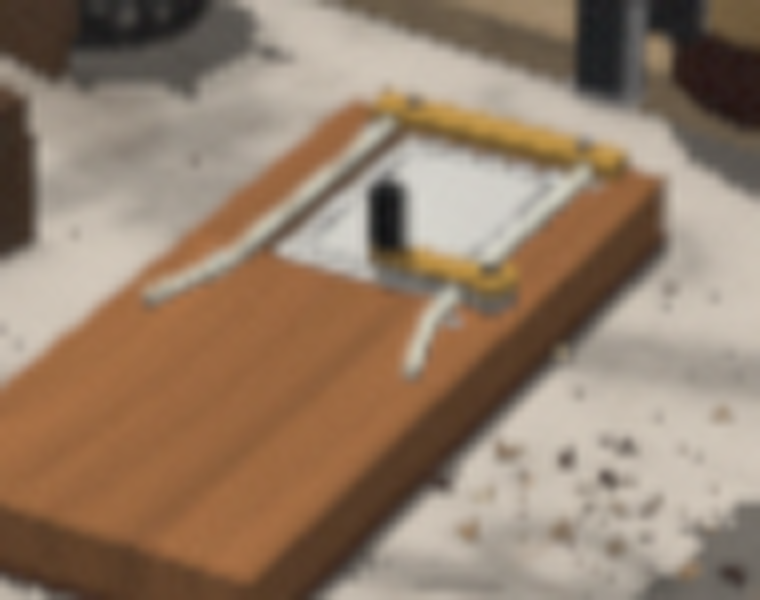

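View pics/t14f.png

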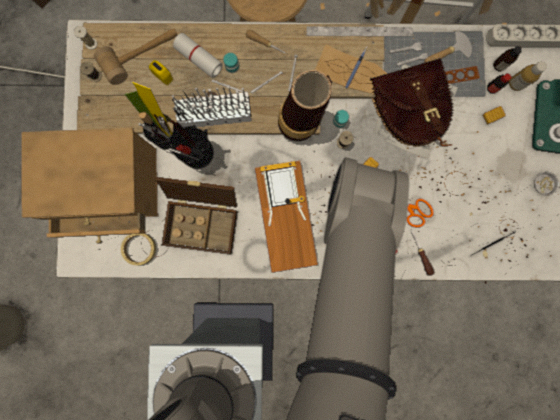

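View pics/w14.png

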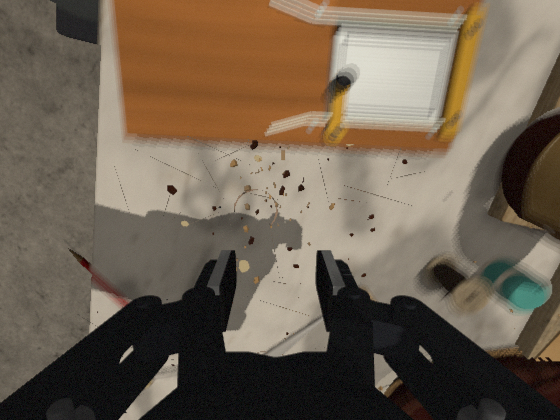

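Run:
```python
from h import *
st()
f=grab_frame("wrist"); crop(f,260,0,490,160,3.4,"pics/w15.png")
import pickle; pickle.dump(f,open("w15.pkl","wb"))
```

```text
t 12.8 pos [ 0.5219 -0.3485  0.2307] board mm [ -24.9 -122.5] tipz 0.1581 jawyaw 12.04 ydir [ 0.005  0.004 -1.   ] F [ 0.3  1.3 -0.6] w 0.0428 tips 0.0726 q [ 0.92  0.48 -0.57  1.76  0.3   0.99  0.45]
```

View pics/w15.png

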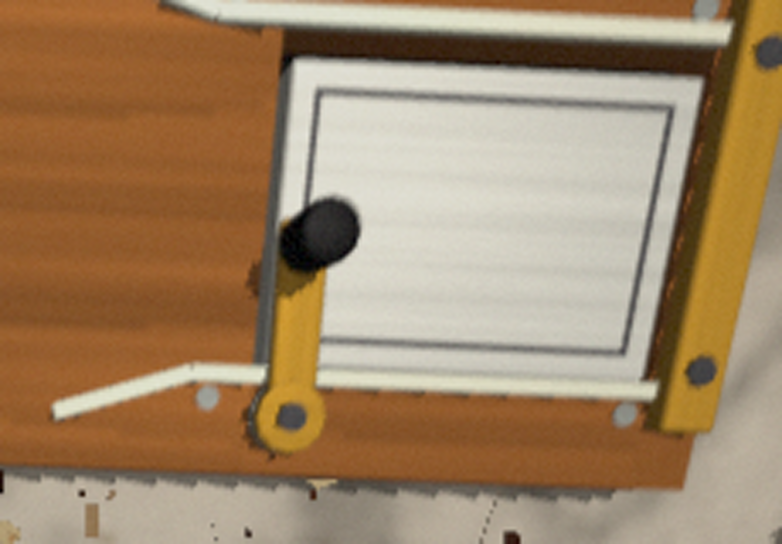

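View pics/t14.png

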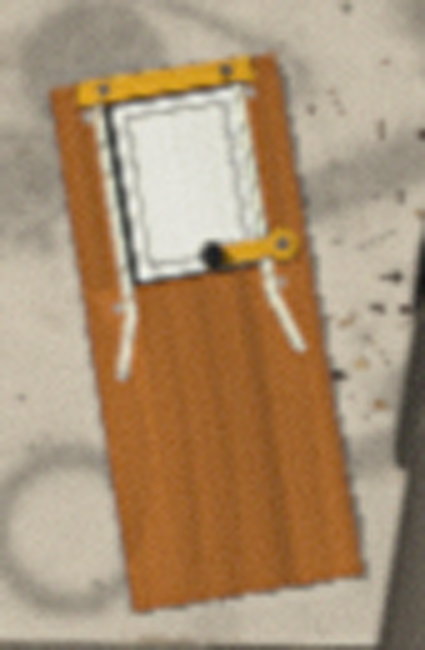

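Run:
```python
from h import *
import pickle
f=pickle.load(open("w15.pkl","rb"))
B=np.load("board.npy");co,s=np.cos(B[2]),np.sin(B[2])
inv=lambda W:((W[:,:2]-B[:2])@np.array([[co,-s],[s,co]])*1e3)
c=lambda x,y:[260+(x+.5)/3.4-.5,(y+.5)/3.4-.5]
k=inv(pix2w(f,[c(331,230)],.062))[0];p=inv(pix2w(f,[c(292,416)],.040))[0];d=k-p
print(k,p,np.hypot(*d),"value",np.arctan2(d[1],d[0])+.35)
cs=inv(pix2w(f,[c(297,58),c(703,77),c(640,380)],.028));print("plate corners",cs.round(1))
print("strip inner bend",inv(pix2w(f,[c(218,20),c(190,366)],.032)).round(1))
```

```text
[32.53281081 -9.62320337] [ 33.32343471 -48.98079623] 39.365533168391615 value 1.9408818431983863
plate corners [[ 28.6  32.6]
 [126.4  32.3]
 [125.8 -36.8]]
strip inner bend [[  8.5  38.4]
 [  7.9 -37.8]]
```

Keeper at 1.94 rad, plate seated and flush, bystanders in place, and the gripper clear. I'll hand it in.

Run:
```python
from bench import ticket
print(ticket.finish_job())
```

```text
the job is handed in; nothing more can be done
None
```

The plate is in its pocket and flush, the keeper is swung right across it, and the job was handed in at about 13 s with the gripper clear. `finish_job` gave no verdict.

**What I did:**
- **Slide:** I pushed the plate from behind with two parted fingers, which also straightened it, until it tipped into the pocket against the far wall.
- **Press:** I pressed its rear down with shut fingertips until it bottomed at tip z = 27.8 mm. The upward force reached 62 N (about 66 N in all), against the 120 N wrist limit.
- **Keeper:** I gripped the black knob at 20 N and took it round its arc to the stop.

**Last checks:**
- **Plate:** no raised rear face showed in the pictures after pressing. From the last wrist picture the plate spans board x of about 28 to 126 mm, or about 30 to 128 mm with the roughly 2 mm camera offset. It sits slightly to the right, within the loose fit.
- **Keeper:** measured at about 1.94 rad, against 1.92 for straight across and 1.95 for the stop.
- **Bystanders:** in the last top picture, the tape roll, shears and beveler looked unmoved. The arm hid the pencil and most of the beeswax, but the gripper never went near them.

**Disagreements:**
- **Skew:** the plate started about 16° (0.28 rad) askew, against the stated limit of 0.1 rad.
- **Board position:** the wrist and top cameras differed by about 2 mm on the board's position.
- **Arc angle:** at the end of the swing the gripper position alone gave an angle of 103° (stop at about 101.7°), probably the fingers shifting slightly on the knob. I relied on the picture instead.

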